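Date-stamp the delivery label of an incoming carton

ROBOT

A 6-joint arm with a two-finger parallel gripper is mounted at the origin on the work surface. World frame = base frame: x ahead of the robot, y to its left, z up, the work surface at z = 0. Lengths are in m, angles in degrees, forces in N, time in s.
With the tool pointing down it reaches from about 0.375 to 0.9 m from the base axis. Payload 3.1 kg.
Tool frame: the origin (TCP) lies on the centre line of the jaws, within the pads' length; the fingertips stand 22 mm ahead of it and the grasp point (between the pads) lies 3 mm ahead of it; y points along the fingers, z is the direction in which the jaws open and shut, and the axes are right-handed (so a half turn about y gives the same grasp; the last joint's range is limited). The gripper opens to 87 mm and grips with 3 to 60 N. Pads are 19 mm wide; open, the fingers measure 117 mm over their backs; the gripper's body (75 mm by 190 mm) begins 51 mm behind the grasp point.
Start: joints at [-77.607, 30.224, 82.088, -0, 67.689, -10.227], TCP at [0.24, -0.577, 0.245] pointing down, gripper open.
Joint ranges: [-176.69, 176.69], [-43.24, 126.21], [12.49, 139.97], [-82, 262], [0, 151.66], [-163.58, 163.58]. Speed limits (degrees/s): [159.86, 159.86, 180, 180, 180, 180].

INTERFACE

Orientations are given as a 3x3 rotation matrix whose columns are the frame's x, y, z axes.
In Python, from rig import bot gives the robot as it stands.
- The arm moves only by the tool jog_arm, never from a script. Its argument "motion" is one flat list of numbers, 6 for each row, row after row: the shift along the tool's x, y, z in mm, then the turn, a rotation vector about the tool's x, y, z in degrees. A call has 1 to 20 rows; each row is the pose to reach, as a shift and turn from the pose commanded when the call began, along the tool's axes at that moment; what a row does not reach only later rows make up. A row lasts 1/8 s, in which the tool goes at most 62.5 mm and 10.7 degrees, less where a joint would pass 70% of its speed; a pose out of reach is approached as far as the arm can. A call with a gripper value outside its range is refused whole. "gripper" is the opening, from 0 (shut) to 1 (fully open), set as the call begins (left out, the last holds). The fingers move at their own pace and stop on an object; the grip force is fixed at half the most. Time passes only in rows, so rows that repeat a pose let the fingers close. It gives the time, the measured TCP pose, the force and the opening at its end, in the units of the state.
- bot.read_state(): the state, without advancing time (a new reading comes with each control period).
- bot.capture(name): name is "scene" or "top" or "wrist"; returns (picture, depth): 420x560x3 uint8, red, green, blue; 420x560 float32, m along the optical axis (not along the pixel's ray), 0 where there is no reading.
- bot.get_calibration(name): a dict with "mtx" (3x3 intrinsics, pixels), "pose" (4x4, takes a point from camera to world coordinates); the wrist camera has in their place "hand_eye" (4x4, takes a point from camera to tool coordinates, whose origin is the TCP and whose axes are the tool frame's). Camera axes: x right, y up, looking along -z (the intrinsics and any distortion apply to the point x, -y, -z); pixel columns grow to the right and rows downward; lengths in m; the calibration is good to about 2 mm. A picture is of the moment at which its call begins: read the wrist's pose just before it. get_calibration takes no time and is no camera call.
- bot.hand_in(): hands the job in, once; it reports no verdict.
The state is a dict: "time_s": time; "joint_positions": joint angles; "qvel": joint speeds; "tau": joint torques, N m; "position": TCP position; "tcp_rot": TCP orientation; "force": force on the tool from outside, world axes, zero at the start; "moment": the same for the moment, N m; "opening": opening from 0.0 (shut) to 1.0 (fully open).
Only numpy, scipy, OpenCV 4.12 (cv2) and the standard library are available. Lean on these libraries where they do the work, as an engineer would, in place of code of your own. Each camera call takes 0.05 s, during which the arm holds its last target.

TASK

Take the self-inking date stamp from its blue tray and stamp the delivery label of the carton whose date box is still blank: set it squarely inside the printed date box, right way up, press the handle fully home against its stop, keep it there for a moment, then let it spring back and lift it off. Stand the stamp gently back upright in its tray, making no print anywhere else and leaving both cartons and the other things on the bench where they are.

Things in the scene. Friction and masses are not known exactly. Their poses are not given: they have to be found in the camera images.
- stamp: Self-inking date stamp, upright, 0.35 kg, 130 mm high. Open steel frame: foot 76 mm (x, writing direction) by 46 mm (y), 8 mm high; above it 72 x 30 mm, up to 64 mm. A sprung black handle on a steel yoke (86 mm in x, arms ending 26 mm above the foot) rides on it. Origin: centre of the foot's underside, z up. Front (lower edge of the print) is -y: red tab on the frame, red mark on the handle.
- stamp_handle (a point): Centre of the stamp's black handle, a flat-sided block 62 mm (x) by 32 mm (y) by 40 mm high, edges rounded 6 mm; grip it across the 32 mm. At rest it is 110 mm above the foot's underside (handle from 90 to 130 mm); it moves down with the plunger. Axes as the stamp.
- stamp_front (a point): Point on the middle of the front long side of the stamp's foot: 23 mm from the stamp's origin towards its -y, 4 mm above the underside.
- stamp_plunger (a joint): How far the handle is pressed down relative to the frame, m: 0 sprung up, 0.022 bottomed on its stop. The spring pushes up with about 3 N at the top and 11 N at the stop and returns the handle when let go; lifted by the handle, the frame hangs at 0. The stroke flips the inked plate inside and brings it down to the paper at its end; the print is 54 x 30 mm, centred on the stamp's origin.
- carton: The carton to stamp: sealed brown cardboard, 3 kg, loose, 200 mm (x) by 150 mm (y) by 80 mm high, with a white label 150 x 104 mm, 1 mm thick, centred on its top. The label has a green strip along its upper edge (+y) and an empty black-outlined date box at lower right. Origin: centre of the underside; x is the label's reading direction, y towards its upper edge, z up.
- date_box (a point): Centre of that blank date box, on the paper: 22 mm in x, -14 mm in y, 81 mm up from the carton's origin. Its outline is 98 mm (x) by 68 mm (y) outside, with 2 mm lines, so the stamp's foot fits inside with 9 mm to spare on each side. Axes as the carton: right way up is with the stamp's x and y along the box's x and y.
- carton_done: Another sealed brown carton, 190 (x) x 140 (y) x 65 mm high, 2.5 kg, loose, with the same kind of label 1 mm thick on top, whose date box already bears a blue print. Leave alone. Origin: centre of the underside, axes as the other carton.
- tray: The stamp's place: a shallow blue plastic tray fixed to the bench, 150 mm (x) by 110 mm (y) outside, rim 12 mm high, walls and floor 4 mm thick. Origin: centre of the underside, z up; its floor is at z = 4 mm.
- tape_roll: Bystander: a roll of brown packing tape lying flat, 100 mm across, 48 mm high, loose. Origin: centre of the underside.
- elbow: Bystander: a white plastic pipe elbow lying on the bench, two arms 50 mm long along its x and -y, 48 mm high, loose. Origin: under the bend.
- marker_pot: Bystander: a grey pot of three markers, 72 mm across, about 135 mm high with the markers, loose. Origin: centre of the underside.
Mind the look-alikes: they are no part of the job. Several things have the shape of the tray; the one meant has the colours described above.

How it is judged:
By the outcome, as a careful person would: the job done as asked, in the order asked, and still so for the second after the job is handed in, with the robot touching nothing.
It also fails if it takes over 50 s, if anything falls off the work surface, if the arm or the gripper's body presses on something with over 40 N, if the wrist force passes 120 N, or if a joint passes its speed limit or range.

## Working session

There is one attempt and no reset: what is moved stays moved. The work goes in short steps, Python scripts to look and compute and a tool call to move; the robot and the scene stay as the last step left them, time stands still between calls to the robot, and variables do not carry over. Pictures are saved under pics/ and viewed, and the job is handed in when it is done.

Besides the shell and the picture viewer there is one more tool, called after "Emit:" by a JSON object that holds its "name" and its "arguments", one argument or row to a line. jog_arm: Moves the arm, as the interface text tells. Its arguments: {"type":"object","properties":{"motion":{"type":"array","items":{"type":"number"}},"gripper":{"type":"number"}},"required":["motion"]}

```bash
mkdir -p pics; ls; python3 - <<'E'
from rig import bot
import cv2,numpy as np
s=bot.read_state();print(s)
for n in("scene","top"):
    p,d=bot.capture(n);cv2.imwrite(f"pics/{n}0.png",p[...,::-1]);np.savez(f"{n}0.npz",p=p,d=d)
    print(n,bot.get_calibration(n))
print(bot.get_calibration("wrist"))
E
```

```text
pics
{'time_s': 0.0, 'joint_positions': array([-7.76082734e+01,  3.02774895e+01,  8.21578557e+01,  1.04530439e-03,
        6.76904575e+01, -1.02288211e+01]), 'qvel': array([ 0.15568249, -0.04335568, -0.03479404, -0.00556162,  0.06840963,
        0.01758704]), 'tau': array([ 3.36893218e-04, -4.40044498e+01, -1.76589775e+01,  6.32844935e-02,
        5.82373235e-02, -1.84133373e-04]), 'position': array([ 0.24025425, -0.57621443,  0.24357928]), 'tcp_rot': array([[-9.23075103e-01, -4.54692979e-04,  3.84619483e-01],
       [-3.84619537e-01,  2.14813957e-03, -9.23072693e-01],
       [-4.06501661e-04, -9.99997589e-01, -2.15777796e-03]]), 'force': array([ 0.32030113, -0.40481026,  0.39341973]), 'moment': array([ 0.03718567,  0.01811525, -0.02453669]), 'opening': 1.0014310045084964}
scene {'mtx': array([[447.37438964,   0.        , 289.31973946],
       [  0.        , 447.37438964, 209.22686987],
       [  0.        ,   0.        ,   1.        ]]), 'pose': array([[ 0.38948555, -0.64399747,  0.65845901,  1.47455286],
       [ 0.92098514,  0.27957501, -0.27133778, -0.53990499],
       [-0.009347
[... 440 characters left out ...]
48131e-01],
       [-3.91655969e-03,  9.89760393e-02,  9.95082109e-01,
         1.73273939e+00],
       [ 0.00000000e+00,  0.00000000e+00,  0.00000000e+00,
         1.00000000e+00]])}
{'mtx': array([[294.66238373,   0.        , 276.21501362],
       [  0.        , 294.66238373, 210.52547583],
       [  0.        ,   0.        ,   1.        ]]), 'hand_eye': array([[ 1.47245993e-04, -9.66141216e-01, -2.58013815e-01,
        -7.10085000e-02],
       [-6.96708639e-04,  2.58013657e-01, -9.66141019e-01,
        -1.40758321e-01],
       [ 9.99999746e-01,  3.22020848e-04, -6.35127455e-04,
         5.63436008e-05],
       [ 0.00000000e+00,  0.00000000e+00,  0.00000000e+00,
         1.00000000e+00]])}
```

View pics/scene0.png

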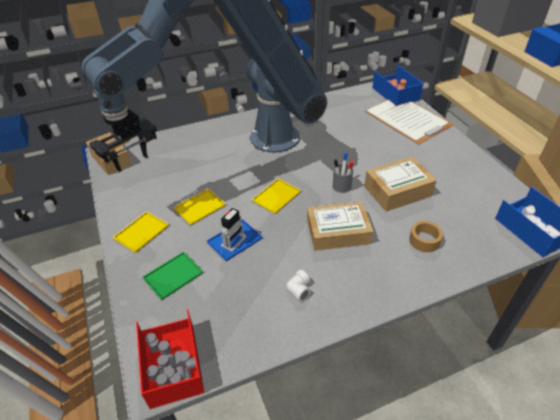

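View pics/top0.png

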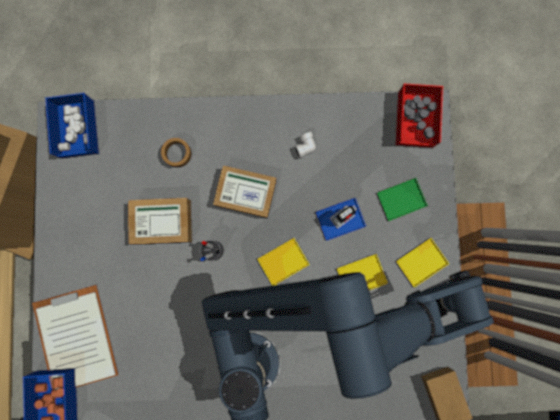

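The tray look-alikes in the top picture are yellow (283,261), (362,272), (421,262) and green (403,200). The blue tray at (340,218) holds the stamp. There are also blue bins at (72,125) and (50,400), which are deep rather than shallow. The carton at (244,192) carries a blue print, and the one at (158,221) looks blank. I'll check both choices in a close crop and measure.

```bash
cat > h.py <<'E'
import numpy as np,cv2
from rig import bot
def world(n,d,uv,pose=None):
    c=bot.get_calibration(n);K=c["mtx"];P=c["pose"] if pose is None else pose
    uv=np.atleast_2d(uv).astype(float);z=d
    x=(uv[:,0]-K[0,2])/K[0,0]*z;y=(uv[:,1]-K[1,2])/K[1,1]*z
    return (P@np.c_[x,-y,-z*np.ones(len(uv)),np.ones(len(uv))].T).T[:,:3]
def cloud(n,d,pose=None):
    v,u=np.mgrid[0:420,0:560]
    return world(n,d.ravel(),np.c_[u.ravel(),v.ravel()],pose).reshape(420,560,3)
def wristpose(s):
    T=np.eye(4);T[:3,:3]=s["tcp_rot"];T[:3,3]=s["position"]
    return T@bot.get_calibration("wrist")["hand_eye"]
E
python3 - <<'E'
from h import *
z=np.load("top0.npz");p,d=z["p"],z["d"]
C=cloud("top",d)
a=cv2.resize(p[180:255,120:280],None,fx=5,fy=5,interpolation=3);cv2.imwrite("pics/c1.png",a[...,::-1])
s=np.load("scene0.npz");a=np.vstack([cv2.resize(s["p"][150:250,300:440],(560,400)) ,]);b=cv2.resize(s["p"][200:265,200:270],(240,223));a[:223,:240]=a[:223,:240] ;
cv2.imwrite("pics/c2.png",np.hstack([a,cv2.copyMakeBorder(b,0,177,0,0,0)])[...,::-1])
for n,uv in dict(bench=(300,300),stamp=(345,214),tray=(330,230),blank=(158,235),done=(240,205),roll=(163,152),elbow=(305,150),pot=(208,250)).items():
    print(n,C[uv[1],uv[0]].round(3))
# carton rects
for n,(u0,u1,v0,v1),h in(("blank",(115,200,190,255),.081),("done",(200,285,160,225),.066),):
    c=C[v0:v1,u0:u1];m=(abs(c[...,2]-h)<.015).astype(np.uint8)
    pts=c[m>0];print(n,np.median(pts[:,2]),cv2.minAreaRect((pts[:,:2]*1000).astype(np.float32)))
c=C[190:245,305:380];col=p[190:245,305:380].astype(int);m=(col[...,2]>col[...,0]+50)
print("tray",m.sum(),cv2.minAreaRect((c[m][:,:2]*1000).astype(np.float32)),np.median(c[m][:,2]))
m=c[...,2]>.1;print("handle",m.sum(),c[m].mean(0),cv2.minAreaRect((c[m][:,:2]*1000).astype(np.float32)))
E
```

```text
bench [ 0.277 -0.16   0.746]
stamp [ 0.493 -0.336  0.135]
tray [ 0.448 -0.298 -0.   ]
blank [0.444 0.29  0.081]
done [0.539 0.013 0.067]
roll [0.737 0.282 0.04 ]
elbow [ 0.729 -0.217  0.041]
pot [0.39  0.133 0.011]
blank 0.0796798500870286 ((493.170166015625, 290.2304992675781), (150.7252197265625, 201.69219970703125), 0.7513571381568909)
done 0.06494346110769456 ((588.16943359375, -5.023101806640625), (190.3507080078125, 140.9467315673828), 75.16034698486328)
tray 958 ((462.58447265625, -260.5120849609375), (109.8306884765625, 307.7110595703125), 17.91254234313965) 0.004141279502875905
handle 209 [ 0.48062072 -0.32044248  0.27713648] ((433.42822265625, -252.40628051757812), (31.66185760498047, 277.0116882324219), 33.749271392822266)
```

View pics/c1.png

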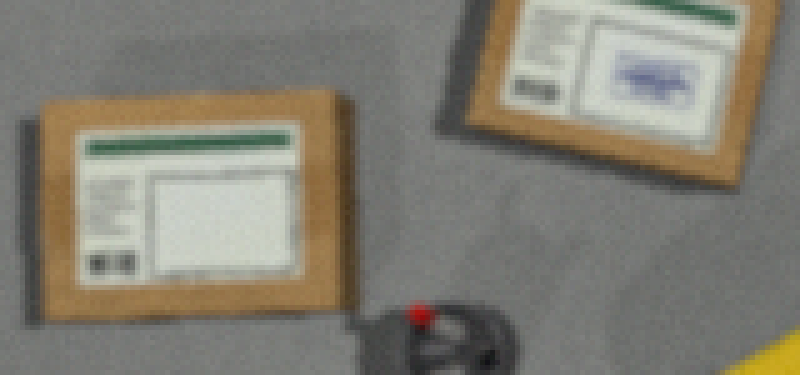

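View pics/c2.png

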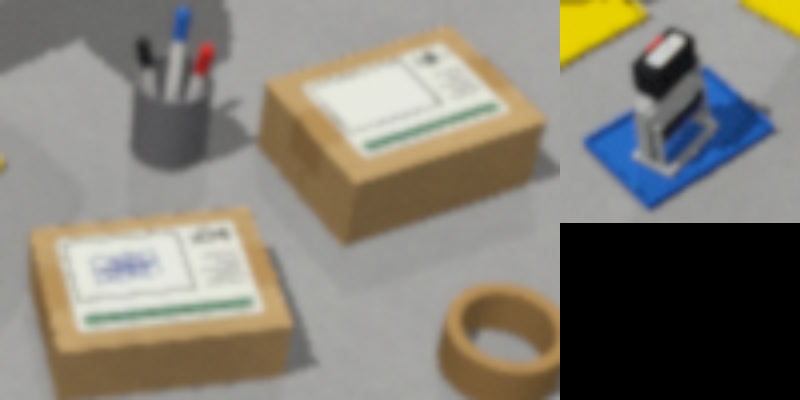

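```bash
python3 - <<'E'
from h import *
for n,(u0,u1,v0,v1) in dict(top=(308,375,190,245),scene=(195,275,195,265)).items():
    z=np.load(n+"0.npz");p,d=z["p"],z["d"];C=cloud(n,d)
    c=C[v0:v1,u0:u1];col=p[v0:v1,u0:u1].astype(int)
    ok=np.linalg.norm(c[...,:2]-[.48,-.33],axis=-1)<.1
    def rep(m,t):
        m=m&ok;k,l,st,_=cv2.connectedComponentsWithStats(m.astype(np.uint8));
        m=l==1+np.argmax(st[1:,4]);q=c[m];print(n,t,m.sum(),np.median(q,0).round(4),cv2.minAreaRect((q[:,:2]*1000).astype(np.float32)))
    rep(col[...,2]>col[...,0]+50,"blue")
    rep((c[...,2]>.122)&(c[...,2]<.15),"top")
    rep((col[...,0]>col[...,2]+60)&(col[...,0]>col[...,1]+60),"red")
    a=cv2.resize(p[v0:v1,u0:u1],None,fx=6,fy=6);cv2.imwrite(f"pics/st_{n}.png",a[...,::-1])
E
```

```text
top blue 955 [ 0.4765 -0.3282  0.0041] ((486.7340087890625, -335.224609375), (109.8306884765625, 150.6739044189453), 17.91254234313965)
top top 180 [ 0.4926 -0.3411  0.133 ] ((493.0963134765625, -341.7083435058594), (31.66185760498047, 62.20816421508789), 33.749271392822266)
top red 12 [ 0.4858 -0.3452  0.135 ] ((486.0000915527344, -345.4700012207031), (4.745934009552002, 19.207202911376953), 43.45674514770508)
scene blue 710 [ 0.5024 -0.3363  0.0049] ((486.8386535644531, -330.87750244140625), (125.38494873046875, 159.2222442626953), 18.01919937133789)
scene top 178 [ 0.5043 -0.3392  0.1327] ((501.189453125, -339.1335754394531), (34.46847152709961, 64.27816772460938), 38.419151306152344)
scene red 8 [ 0.4902 -0.3433  0.1363] ((490.73773193359375, -343.376220703125), (8.443622589111328, 16.996797561645508), 54.48750686645508)
```

View pics/st_top.png

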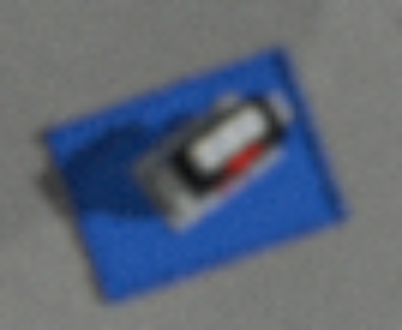

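```bash
cat >> h.py <<'E'
from scipy.spatial.transform import Rotation as Rn
def Rdown(yawz):
    a=np.radians(yawz);z=np.array([np.cos(a),np.sin(a),0]);y=np.array([0,0,-1.]);return np.c_[np.cross(y,z),y,z]
def move(pos,yawz,s=None):
    s=s or bot.read_state();R=s["tcp_rot"];
    print("shift mm",(R.T@(np.array(pos)-s["position"])*1000).round(1),"turn",Rn.from_matrix(R.T@Rdown(yawz)).as_rotvec(degrees=True).round(2))
def st(s):
    R=s["tcp_rot"];print("t%.2f"%s["time_s"],s["position"].round(4),"yawz %.2f"%np.degrees(np.arctan2(R[1,2],R[0,2])),"ydown",R[:,1].round(4),"F",s["force"].round(2),"M",s["moment"].round(3),"op %.3f"%s["opening"],"q",s["joint_positions"].round(1))
E
python3 -c "
from h import *
move([.493,-.342,.245],33.7)"
```

```text
shift mm [-323.4   -1.  -119.1] turn [ 6.0000e-02 -1.0108e+02 -1.1000e-01]
```

Emit:
{"name": "jog_arm", "arguments": {
  "motion": [-323,0,-119,0,-101,0,-323,0,-119,0,-101,0,-323,0,-119,0,-101,0,-323,0,-119,0,-101,0,-323,0,-119,0,-101,0,-323,0,-119,0,-101,0,-323,0,-119,0,-101,0,-323,0,-119,0,-101,0,-323,0,-119,0,-101,0,-323,0,-119,0,-101,0,-323,0,-119,0,-101,0,-323,0,-119,0,-101,0,-323,0,-119,0,-101,0,-323,0,-119,0,-101,0],
  "gripper": 1
}}

```text
time_s: 1.85
position: [0.4928, -0.3428, 0.2445]
tcp_rot: [[0.553, -0.0, 0.833], [-0.833, 0.0, 0.553], [-0.0, -1.0, -0.0]]
force: [-0.2, 0.5, 0.2]
opening: 0.998
```

```bash
python3 - <<'E'
from h import *
s=bot.read_state();st(s);P=wristpose(s)
p,d=bot.capture("wrist");cv2.imwrite("pics/w1.png",p[...,::-1]);np.savez("w1.npz",p=p,d=d,P=P)
C=cloud("wrist",d,P)
ok=np.linalg.norm(C[...,:2]-[.49,-.34],axis=-1)<.12
col=p.astype(int)
def rep(m,t):
    m=m&ok&(d>.12);k,l,stt,_=cv2.connectedComponentsWithStats(m.astype(np.uint8));
    m=l==1+np.argmax(stt[1:,4]);q=C[m];print(t,m.sum(),np.median(q,0).round(4),cv2.minAreaRect((q[:,:2]*1000).astype(np.float32)))
rep((C[...,2]>.129)&(C[...,2]<.14),"top")
rep((col[...,0]>col[...,2]+60)&(col[...,0]>col[...,1]+60)&(C[...,2]>.1),"red")
rep((col[...,2]>col[...,0]+50),"blue")
rep((C[...,2]>.0085)&(C[...,2]<.016)&~((col[...,2]>col[...,0]+25)),"foot")
E
```

```text
t1.85 [ 0.4928 -0.3428  0.2445] yawz 33.59 ydown [-0.  0. -1.] F [-0.22  0.51  0.22] M [ 0.03  -0.138 -0.033] op 0.998 q [-45.5  28.3  85.8  -0.   65.9 -79.1]
top 2264 [ 0.4947 -0.3385  0.1345] ((495.41851806640625, -340.13690185546875), (31.155908584594727, 60.642234802246094), 34.59270095825195)
red 177 [ 0.4881 -0.3462  0.1353] ((488.6233215332031, -346.4090576171875), (6.2929582595825195, 23.312742233276367), 33.55410385131836)
blue 7040 [ 0.4742 -0.3146  0.0049] ((488.276123046875, -337.6072998046875), (110.91236877441406, 154.4654541015625), 18.037145614624023)
foot 118 [ 0.4655 -0.3292  0.0127] ((465.4383850097656, -331.32958984375), (13.511661529541016, 33.44368362426758), 7.699249744415283)
```

View pics/w1.png

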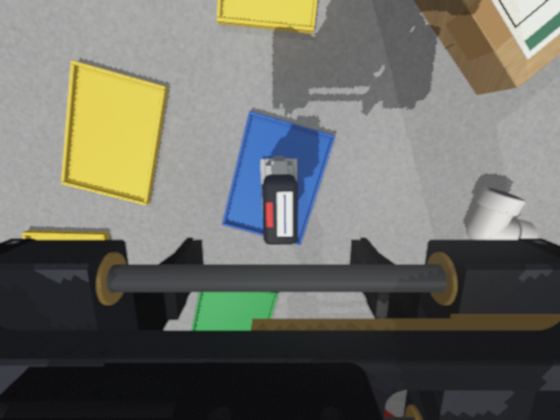

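The wrist view shows the handle at (281,210) with its red mark on the left, which is tool −z. The front faces −z as planned. I'll descend now.

Emit:
{"name": "jog_arm", "arguments": {
  "motion": [0,30,3,0,-0.5,0,0,70,3,0,-0.5,0,0,100,3,0,-0.5,0,0,118,3,0,-0.5,0,0,127,3,0,-0.5,0,0,127,3,0,-0.5,0,0,127,3,0,-0.5,0],
  "gripper": 1
}}

```text
time_s: 2.78
position: [0.4959, -0.3418, 0.1187]
tcp_rot: [[0.561, 0.002, 0.828], [-0.828, -0.002, 0.561], [0.002, -1.0, 0.0]]
force: [0.3, -0.0, -0.7]
opening: 0.998
```

```bash
python3 - <<'E'
from h import *
s=bot.read_state();st(s);P=wristpose(s)
p,d=bot.capture("wrist");cv2.imwrite("pics/w2.png",p[...,::-1])
E
```

```text
t2.77 [ 0.4959 -0.3418  0.1187] yawz 34.12 ydown [ 0.0017 -0.0017 -1.    ] F [ 0.31 -0.   -0.67] M [ 0.025 -0.13   0.019] op 0.998 q [-45.2  37.8  91.5  -0.   50.5 -79.3]
```

View pics/w2.png

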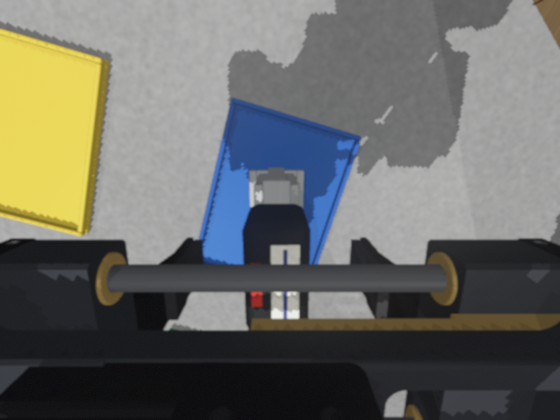

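The handle now lies centred between the jaws (u≈276), so I'll close.

Emit:
{"name": "jog_arm", "arguments": {
  "motion": [0,0,0,0,0,0,0,0,0,0,0,0,0,0,0,0,0,0,0,0,0,0,0,0,0,0,0,0,0,0,0,0,0,0,0,0,0,0,0,0,0,0,0,0,0,0,0,0],
  "gripper": 0
}}

```text
time_s: 3.82
position: [0.4953, -0.3411, 0.1175]
tcp_rot: [[0.561, 0.0, 0.828], [-0.828, 0.0, 0.561], [-0.0, -1.0, 0.0]]
force: [1.3, -0.9, -0.2]
opening: 0.368
```

```bash
python3 - <<'E'
from h import *
s=bot.read_state();st(s)
E
```

```text
t3.83 [ 0.4953 -0.3411  0.1175] yawz 34.12 ydown [ 0.e+00  1.e-04 -1.e+00] F [ 1.34 -0.91 -0.22] M [ 0.043 -0.086  0.001] op 0.368 q [-45.2  37.9  91.6   0.   50.5 -79.3]
```

Emit:
{"name": "jog_arm", "arguments": {
  "motion": [0,-5,0,0,0,0,0,-15,0,0,0,0,0,-30,0,0,0,0,0,-55,0,0,0,0,0,-85,0,0,0,0,0,-120,0,0,0,0,0,-155,0,0,0,0,0,-175,0,0,0,0,0,-183,0,0,0,0,0,-183,0,0,0,0,0,-183,0,0,0,0]
}}

```text
time_s: 5.2
position: [0.4947, -0.3406, 0.2994]
tcp_rot: [[0.561, -0.002, 0.828], [-0.828, 0.002, 0.561], [-0.002, -1.0, -0.0]]
force: [0.3, 0.3, -3.8]
opening: 0.363
```

```bash
python3 - <<'E'
from h import *
s=bot.read_state();st(s);P=wristpose(s)
p,d=bot.capture("wrist");cv2.imwrite("pics/w3.png",p[...,::-1]);np.savez("w3.npz",p=p,d=d,P=P)
for n in ("scene","top"):
    p,d=bot.capture(n);np.savez(n+"3.npz",p=p,d=d);cv2.imwrite(f"pics/{n}3.png",p[...,::-1])
E
```

```text
t5.20 [ 0.4947 -0.3406  0.2994] yawz 34.12 ydown [-0.0018  0.0018 -1.    ] F [ 0.28  0.26 -3.81] M [ 0.008 -0.096 -0.033] op 0.363 q [-45.2  25.1  81.9  -0.   73.1 -79.3]
```

View pics/w3.png

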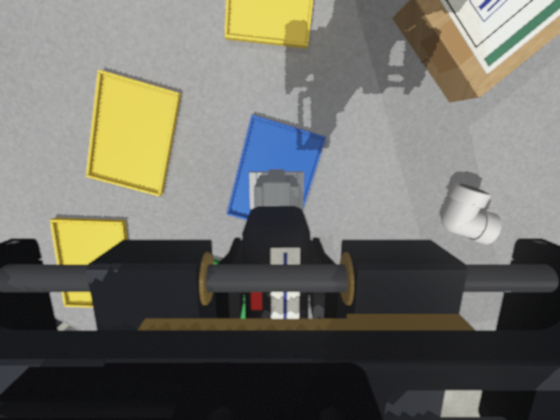

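View pics/scene3.png

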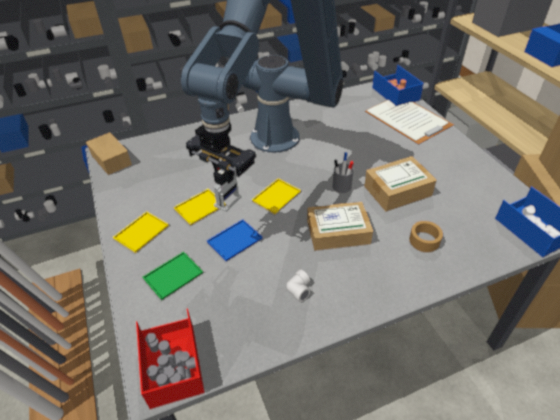

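View pics/top3.png

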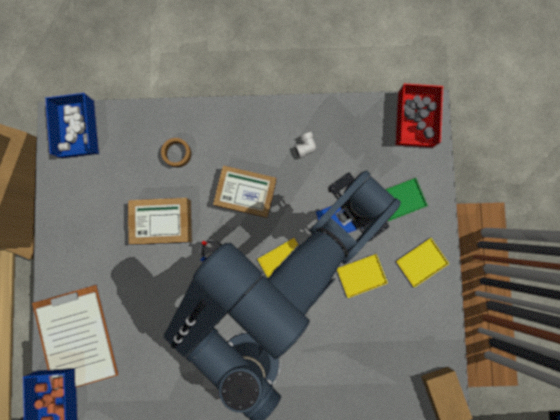

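```bash
python3 - <<'E'
from h import *
z=np.load("w3.npz");d=z["d"];p=z["p"]
H=bot.get_calibration("wrist")["hand_eye"]
T=cloud("wrist",d,H)  # tool coords
m=np.zeros(d.shape,bool);m[165:245,235:320]=True
f=m&(abs(T[...,1]-.1055)<.012);q=T[f];
print("foot",f.sum(),np.median(q,0),np.percentile(q,[2,98],axis=0).round(4),cv2.minAreaRect((q[:,[0,2]]*1000).astype(np.float32)))
for v in range(166,182,2):print(v,(T[v,277]*1000).round(1),(T[v,262]*1000).round(1))
for v in(176,180):print([ (u,*(T[v,u,1:]*1000).round(0)) for u in list(range(244,256,2))+list(range(298,310,2))])
cv2.imwrite("pics/c3.png",cv2.resize(p[150:280,210:345],None,fx=4,fy=4)[...,::-1])
E
```

```text
foot 530 [-0.03092595  0.10500789  0.00823994] [[-0.0379  0.0949 -0.022 ]
 [-0.0073  0.1103  0.0235]] ((-21.48394012451172, 0.5123329162597656), (33.37261962890625, 45.943153381347656), 0.9326203465461731)
166 [-21.4 294.2   1.7] [-21.4 294.  -20.3]
168 [-18.3 296.1   1.7] [-18.3 295.4 -20.4]
170 [-43.   75.9   1.2] [-15.3 296.  -20.5]
172 [-42.8  66.2   1.1] [-37.7 104.5 -11.2]
174 [-42.6  57.    1.1] [-36.  105.  -11.3]
176 [-42.9  46.    1.1] [-35.9  93.8 -10.8]
178 [-42.9  37.7   1.1] [-35.8  84.  -10.3]
180 [-43.   29.1   1.1] [-36.   73.   -9.8]
[(244, np.float64(296.0), np.float64(-47.0)), (246, np.float64(296.0), np.float64(-44.0)), (248, np.float64(295.0), np.float64(-41.0)), (250, np.float64(105.0), np.float64(-21.0)), (252, np.float64(104.0), np.float64(-20.0)), (254, np.float64(105.0), np.float64(-18.0)), (298, np.float64(104.0), np.float64(19.0)), (300, np.float64(105.0), np.float64(20.0)), (302, np.float64(106.0), np.float64(22.0)), (304, np.float64(295.0), np.float64(42.0)), (306, np.float64(295.0), np.float64(45.0)), (308, np.float64(294.0), np.float64(48.0))]
[(244, np.float64(295.0), np.float64(-47.0)), (246, np.float64(294.0), np.float64(-44.0)), (248, np.float64(295.0), np.float64(-42.0)), (250, np.float64(105.0), np.float64(-21.0)), (252, np.float64(104.0), np.float64(-20.0)), (254, np.float64(106.0), np.float64(-18.0)), (298, np.float64(105.0), np.float64(19.0)), (300, np.float64(105.0), np.float64(21.0)), (302, np.float64(106.0), np.float64(22.0)), (304, np.float64(295.0), np.float64(42.0)), (306, np.float64(294.0), np.float64(45.0)), (308, np.float64(296.0), np.float64(48.0))]
```

View pics/c3.png

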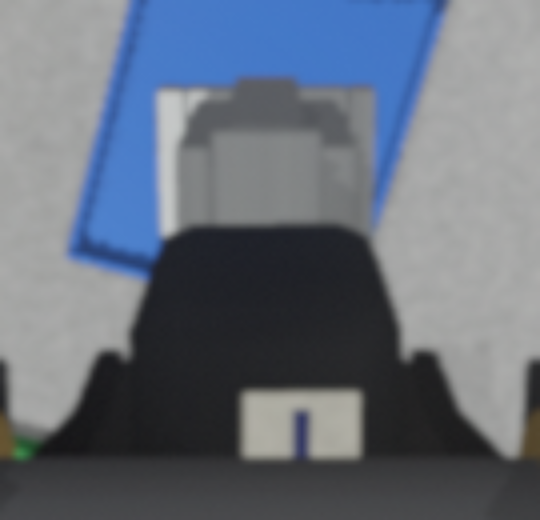

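```bash
python3 -c "
from h import *
move([.479,.15,.30],.75)"
```

```text
shift mm [-4.153e+02  2.000e-01  2.621e+02] turn [ 0.06 33.37 -0.12]
```

Emit:
{"name": "jog_arm", "arguments": {
  "motion": [-12,0,8,0,1,0,-37,0,24,0,3,0,-75,0,47,0,6,0,-116,0,73,0,9.3,0,-158,0,100,0,12.7,0,-199,0,126,0,16,0,-241,0,152,0,19.4,0,-282,0,178,0,22.7,0,-324,0,204,0,26,0,-361,0,228,0,29,0,-391,0,247,0,31.4,0,-408,0,258,0,32.8,0,-415,0,262,0,33.4,0,-415,0,262,0,33.4,0,-415,0,262,0,33.4,0,-415,0,262,0,33.4,0]
}}

```text
time_s: 7.35
position: [0.4795, 0.1486, 0.3005]
tcp_rot: [[0.011, -0.0, 1.0], [-1.0, -0.0, 0.011], [0.0, -1.0, -0.0]]
force: [-0.0, 0.0, -3.0]
opening: 0.365
```

```bash
python3 - <<'E'
from h import *
s=bot.read_state();st(s);P=wristpose(s)
p,d=bot.capture("wrist");cv2.imwrite("pics/w4.png",p[...,::-1]);np.savez("w4.npz",p=p,d=d,P=P)
E
```

```text
t7.35 [0.4795 0.1486 0.3005] yawz 0.65 ydown [-1.e-04 -2.e-04 -1.e+00] F [-0.02  0.02 -2.98] M [-0.076 -0.114  0.045] op 0.365 q [ 4.4 16.8 95.3 -0.  67.9  3.8]
```

View pics/w4.png

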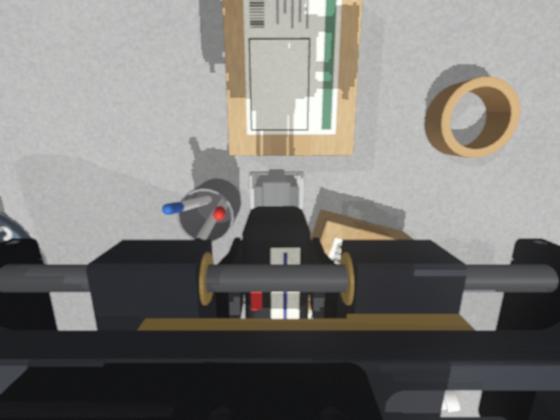

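The wrist view shows the blank date box at u 249–311, v 37–130. The green strip is on the right, which is tool +z and stamp +y, so the stamp is right way up. I'll measure the box outline.

```bash
python3 - <<'E'
from h import *
z=np.load("w4.npz");p,d,P=z["p"],z["d"],z["P"]
C=cloud("wrist",d,P);g=cv2.cvtColor(p,cv2.COLOR_RGB2GRAY)
b=cv2.GaussianBlur(g,(0,0),0.7)
blk=cv2.adaptiveThreshold(b,255,cv2.ADAPTIVE_THRESH_MEAN_C,cv2.THRESH_BINARY_INV,11,10)
cv2.imwrite("pics/c4.png",cv2.resize(np.hstack([g[20:165,215:375],blk[20:165,215:375]]),None,fx=2.5,fy=2.5,interpolation=0))
k,l,stt,ct=cv2.connectedComponentsWithStats(blk)
K=bot.get_calibration("wrist")["mtx"];O=P[:3,3]
def onplane(uv,h):
    w=world("wrist",1.,uv,P)-O;return O+w*((h-O[2])/w[:,2])[:,None]
for i in range(1,k):
    x,y,w,h,a=stt[i]
    if 50<w<90 and 70<h<120:
        v,u=np.nonzero(l==i);q=onplane(np.c_[u,v],.081)
        print(stt[i],cv2.minAreaRect((q[:,:2]*1000).astype(np.float32)))
print("label z",np.median(C[50:120,255:305,2]))
m=(abs(C[...,2]-.0805)<.01);m[:,:200]=0;m[:,380:]=0;m[165:]=0
q=C[m];print("carton top (partial)",q.min(0),np.percentile(q,1,axis=0),np.percentile(q,99,axis=0))
E
```

```text
[248  37  63  95 900] ((482.59234619140625, 269.4429931640625), (69.92407989501953, 99.21807098388672), 0.6406189799308777)
[425  65  65  92 996] ((681.3043212890625, 246.18063354492188), (99.48755645751953, 62.96499252319336), 81.24490356445312)
label z 0.08153610430512234
carton top (partial) [0.42035419 0.19109862 0.07730051] [0.42294677 0.19380646 0.07891282] [0.56919272 0.35339626 0.08329154]
```

View pics/c4.png

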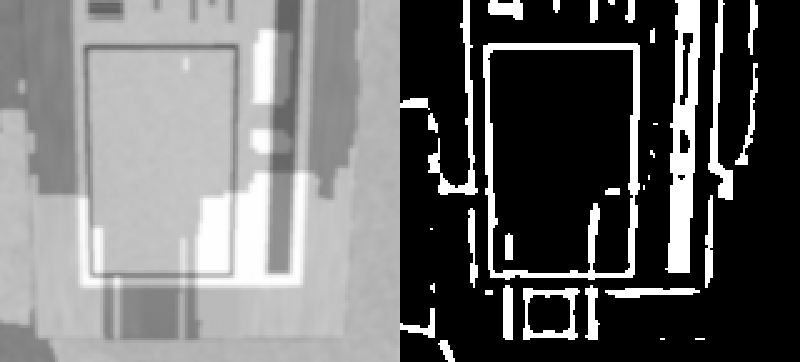

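Emit:
{"name": "jog_arm", "arguments": {
  "motion": [-15,0,1,0,0,0,-40,0,2,0,0,0,-75,0,3,0,0,0,-105,0,4,0,0,0,-121,0,4,0,0,0,-121,10,4,0,0,0,-121,30,4,0,0,0,-121,55,4,0,0,0,-121,75,4,0,0,0,-121,85,4,0,0,0,-121,85,4,0,0,0,-121,85,4,0,0,0]
}}

```text
time_s: 8.9
position: [0.4826, 0.2704, 0.2163]
tcp_rot: [[0.012, 0.002, 1.0], [-1.0, 0.0, 0.012], [-0.0, -1.0, 0.002]]
force: [-0.7, 1.2, -2.3]
opening: 0.366
```

```bash
python3 - <<'E'
from h import *
s=bot.read_state();st(s);P=wristpose(s)
p,d=bot.capture("wrist");cv2.imwrite("pics/w5.png",p[...,::-1]);np.savez("w5.npz",p=p,d=d,P=P)
p,d=bot.capture("scene");cv2.imwrite("pics/s5.png",cv2.resize(p[120:230,310:450],None,fx=5,fy=5)[...,::-1])
E
```

```text
t8.90 [0.4826 0.2704 0.2163] yawz 0.70 ydown [ 1.6e-03  4.0e-04 -1.0e+00] F [-0.66  1.17 -2.32] M [ 0.047 -0.057 -0.053] op 0.366 q [17.7 26.7 94.3 -0.  58.9 17. ]
```

View pics/w5.png

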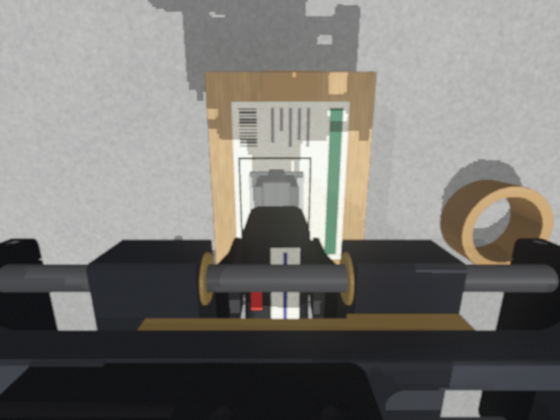

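View pics/s5.png

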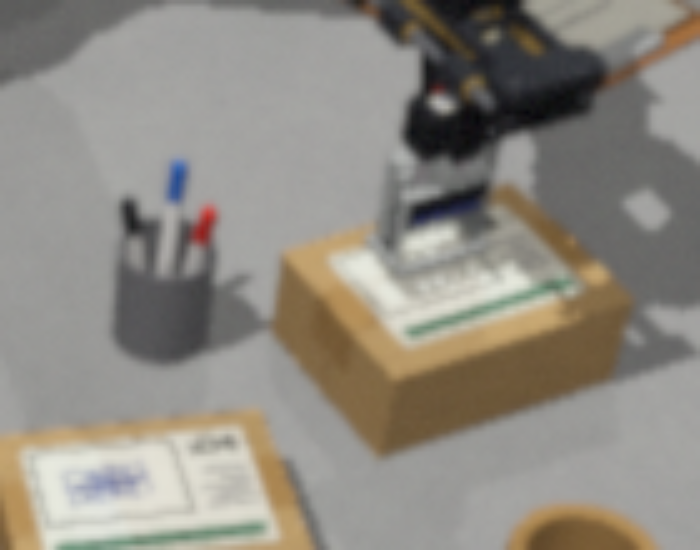

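```bash
python3 - <<'E'
from h import *
z=np.load("w5.npz");p,d,P=z["p"],z["d"],z["P"]
g=cv2.GaussianBlur(cv2.cvtColor(p,cv2.COLOR_RGB2GRAY),(0,0),.7).astype(int)
H=bot.get_calibration("wrist")["hand_eye"]
O=H[:3,3]
st(bot.read_state())
def tool(uv,y):
    w=world("wrist",1.,uv,H)-O;return ((O+w*((y-O[1])/w[:,1])[:,None])*1000).round(1)
u1=234+np.argmin(g[165:169,234:247].mean(0)); u2=304+np.argmin(g[165:169,304:318].mean(0)); v1=152+np.argmin(g[152:165,255:300].mean(1))
print(u1,u2,v1)
yl=s=.2155-.081
print("box lines tool: left,right z; top x",tool([[u1,167],[u2,167],[275,v1]],yl))
T=cloud("wrist",d,H);m=np.zeros(d.shape,bool);m[160:200,235:320]=True
q=T[m&(abs(T[...,1]-.1055)<.008)];print(q.shape,q.min(0),q.max(0),"label y",np.median(T[120:150,255:270,1]))
E
```

```text
t9.00 [0.4825 0.2705 0.2165] yawz 0.72 ydown [ 1.9e-03  6.0e-04 -1.0e+00] F [ 0.24  0.02 -3.18] M [-0.005 -0.007 -0.005] op 0.365 q [17.7 26.7 94.3 -0.  58.9 17. ]
239 310 158
box lines tool: left,right z; top x [[-38.8 134.5 -33.9]
 [-38.8 134.5  32.1]
 [-47.  134.5  -0.4]]
(437, 3) [-0.03840513  0.09879321 -0.02224961] [-0.0146909   0.1113683   0.02366999] label y 0.1346239593637439
```

Emit:
{"name": "jog_arm", "arguments": {
  "motion": [1,6,-1.5,0,0,0,1,13,-1.5,0,0,0,1,17,-1.5,0,0,0,1,19,-1.5,0,0,0,1,20.5,-1.5,0,0,0,1,22,-1.5,0,0,0,1,23,-1.5,0,0,0,1,23,-1.5,0,0,0,1,23,-1.5,0,0,0]
}}

```text
time_s: 10.12
position: [0.4806, 0.2694, 0.193]
tcp_rot: [[0.013, 0.001, 1.0], [-1.0, 0.0, 0.013], [-0.0, -1.0, 0.001]]
force: [-1.3, -0.9, 2.8]
opening: 0.369
```

```bash
python3 - <<'E'
from h import *
s=bot.read_state();st(s);P=wristpose(s)
p,d=bot.capture("wrist");cv2.imwrite("pics/w6.png",cv2.resize(p[90:260,190:390],None,fx=4,fy=3.5)[...,::-1]);np.savez("w6.npz",p=p,d=d,P=P)
E
```

```text
t10.12 [0.4806 0.2694 0.193 ] yawz 0.72 ydown [ 6.e-04  2.e-04 -1.e+00] F [-1.31 -0.86  2.79] M [-0.081  0.262 -0.028] op 0.369 q [17.7 28.4 95.8 -0.  55.7 16.9]
```

View pics/w6.png

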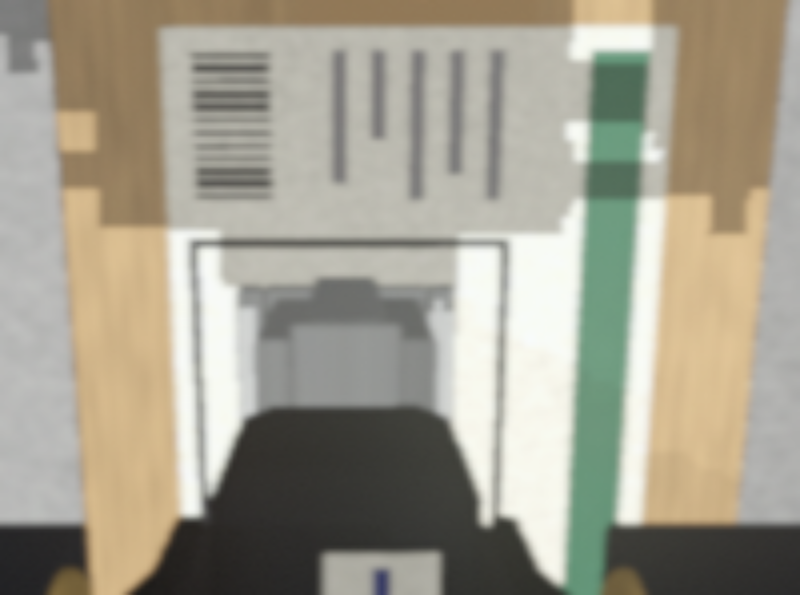

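Emit:
{"name": "jog_arm", "arguments": {
  "motion": [0,3,0,0,0,0,0,6,0,0,0,0,0,9,0,0,0,0,0,12,0,0,0,0,0,14,0,0,0,0,0,16,0,0,0,0,0,17.5,0,0,0,0,0,18.5,0,0,0,0,0,18.5,0,0,0,0,0,18.5,0,0,0,0]
}}

```text
time_s: 11.42
position: [0.4806, 0.2695, 0.1747]
tcp_rot: [[0.013, 0.001, 1.0], [-1.0, 0.0, 0.013], [-0.0, -1.0, 0.001]]
force: [-2.8, -1.3, 9.2]
opening: 0.36
```

```bash
python3 - <<'E'
from h import *
st(bot.read_state())
E
```

```text
t11.43 [0.4806 0.2695 0.1747] yawz 0.72 ydown [ 6.e-04  1.e-04 -1.e+00] F [-2.83 -1.29  9.15] M [-0.186  0.476 -0.021] op 0.360 q [17.7 30.  96.7 -0.  53.3 16.9]
```

Emit:
{"name": "jog_arm", "arguments": {
  "motion": [0,0.7,0,0,0,0,0,1.4,0,0,0,0,0,2,0,0,0,0,0,2.5,0,0,0,0,0,2.5,0,0,0,0]
}}

```text
time_s: 12.05
position: [0.4806, 0.2695, 0.1724]
tcp_rot: [[0.013, 0.001, 1.0], [-1.0, 0.0, 0.013], [-0.0, -1.0, 0.001]]
force: [-2.5, -1.6, 10.1]
opening: 0.364
```

Emit:
{"name": "jog_arm", "arguments": {
  "motion": [0,0.5,0,0,0,0,0,1,0,0,0,0,0,1.5,0,0,0,0,0,1.5,0,0,0,0]
}}

```text
time_s: 12.55
position: [0.4806, 0.2695, 0.1723]
tcp_rot: [[0.013, 0.001, 1.0], [-1.0, 0.0, 0.013], [-0.0, -1.0, 0.001]]
force: [-4.7, -2.1, 18.8]
opening: 0.369
```

The arm has stopped descending (0.1724 → 0.1723) and the force has jumped to 18.8 N, so the handle is on its stop. I'll add slightly and hold.

Emit:
{"name": "jog_arm", "arguments": {
  "motion": [0,0.5,0,0,0,0,0,0.5,0,0,0,0,0,0.5,0,0,0,0,0,0.5,0,0,0,0,0,0.5,0,0,0,0,0,0.5,0,0,0,0,0,0.5,0,0,0,0,0,0.5,0,0,0,0]
}}

```text
time_s: 13.55
position: [0.4806, 0.2695, 0.1723]
tcp_rot: [[0.013, 0.001, 1.0], [-1.0, 0.0, 0.013], [-0.0, -1.0, 0.002]]
force: [-4.4, -3.3, 21.7]
opening: 0.366
```

```bash
python3 - <<'E'
from h import *
s=bot.read_state();st(s)
p,d=bot.capture("wrist");np.savez("w7.npz",p=p,d=d);cv2.imwrite("pics/w7.png",cv2.resize(p[90:260,190:390],None,fx=4,fy=3.5)[...,::-1])
E
```

```text
t13.55 [0.4806 0.2695 0.1723] yawz 0.73 ydown [ 1.5e-03  3.0e-04 -1.0e+00] F [-4.4  -3.3  21.74] M [-0.432  1.233 -0.014] op 0.366 q [17.7 30.1 96.9 -0.  52.9 16.9]
```

View pics/w7.png

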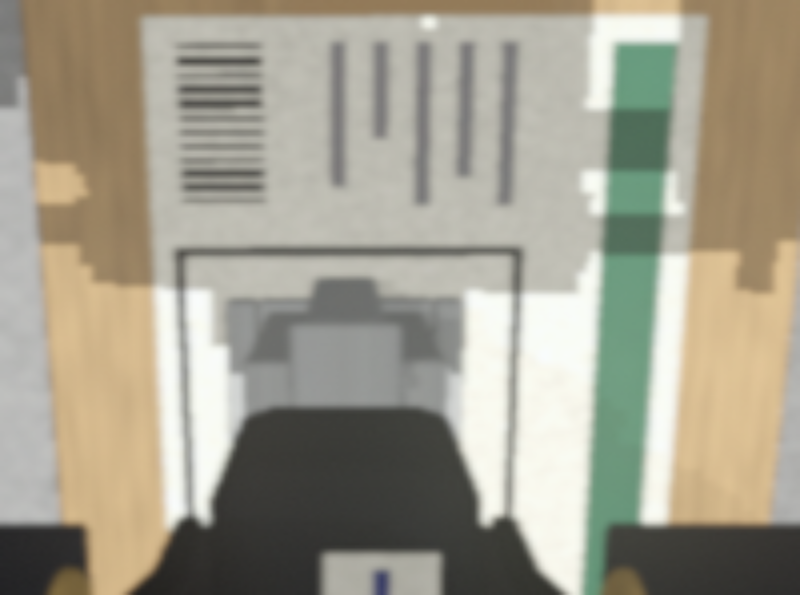

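The frame stays centred in the box and the yoke is fully down near the foot. TCP travel from contact was about 22 mm, so the grip hasn't slipped. I'll let it spring back and lift.

Emit:
{"name": "jog_arm", "arguments": {
  "motion": [0,-3,0,0,0,0,0,-7,0,0,0,0,0,-11,0,0,0,0,0,-15,0,0,0,0,0,-19,0,0,0,0,0,-22,0,0,0,0,0,-24,0,0,0,0,0,-26,0,0,0,0,0,-30,0,0,0,0,0,-40,0,0,0,0,0,-60,0,0,0,0,0,-85,0,0,0,0,0,-110,0,0,0,0,0,-125,0,0,0,0,0,-130,0,0,0,0,0,-130,0,0,0,0]
}}

```text
time_s: 15.6
position: [0.4801, 0.2693, 0.2992]
tcp_rot: [[0.013, -0.001, 1.0], [-1.0, -0.0, 0.013], [0.0, -1.0, -0.001]]
force: [-0.1, 0.3, -2.9]
opening: 0.363
```

```bash
python3 - <<'E'
from h import *
s=bot.read_state();st(s)
move([.479,.15,.30],.72)
E
```

```text
t15.60 [0.4801 0.2693 0.2992] yawz 0.72 ydown [-6.e-04 -2.e-04 -1.e+00] F [-0.08  0.29 -2.91] M [-0.004 -0.084  0.009] op 0.363 q [17.7 20.9 89.  -0.  70.1 16.9]
shift mm [119.3  -0.7  -2.6] turn [0.03 0.   0.01]
```

Emit:
{"name": "jog_arm", "arguments": {
  "motion": [15,0,0,0,0,0,40,0,0,0,0,0,75,0,0,0,0,0,105,0,0,0,0,0,119,0,0,0,0,0,119,0,0,0,0,0]
}}

```text
time_s: 16.35
position: [0.4818, 0.1496, 0.2992]
tcp_rot: [[0.01, -0.001, 1.0], [-1.0, 0.0, 0.01], [-0.0, -1.0, -0.001]]
force: [1.0, 0.5, -3.4]
opening: 0.362
```

```bash
python3 - <<'E'
from h import *
s=bot.read_state();st(s);P=wristpose(s)
p,d=bot.capture("wrist");np.savez("w8.npz",p=p,d=d,P=P);cv2.imwrite("pics/w8.png",cv2.resize(p[0:260,190:390],None,fx=3,fy=2.3)[...,::-1])
# tool-held stamp check and tray target
H=bot.get_calibration("wrist")["hand_eye"];T=cloud("wrist",d,H);m=np.zeros(d.shape,bool);m[165:245,235:320]=True
q=T[m&(abs(T[...,1]-.1055)<.008)];print(q.shape,np.median(q[:,1]),q.min(0),q.max(0))
col=p.astype(int);b=(col[...,2]>col[...,0]+30);b[:35]=0;b[135:]=0;b[:,:245]=0;b[:,315:]=0
v,u=np.nonzero(b);O=P[:3,3];w=world("wrist",1.,np.c_[u,v],P)-O;Q=O+w*((.081-O[2])/w[:,2])[:,None]
print("print",len(u),cv2.minAreaRect((Q[:,:2]*1000).astype(np.float32)))
move([.4953,-.3411,.30],34.12)
E
```

```text
t16.35 [0.4818 0.1496 0.2992] yawz 0.60 ydown [-9.e-04  3.e-04 -1.e+00] F [ 0.97  0.48 -3.37] M [ 0.041 -0.049 -0.015] op 0.362 q [ 4.5 17.1 95.1  0.  67.9  3.9]
(516, 3) 0.1049690289370868 [-0.03838189  0.09899677 -0.02224776] [-0.00490635  0.11143789  0.02389959]
print 0 ((0.0, 0.0), (0.0, 0.0), 0.0)
shift mm [491.6  -1.    7.9] turn [ 2.000e-02 -3.347e+01 -5.000e-02]
```

View pics/w8.png

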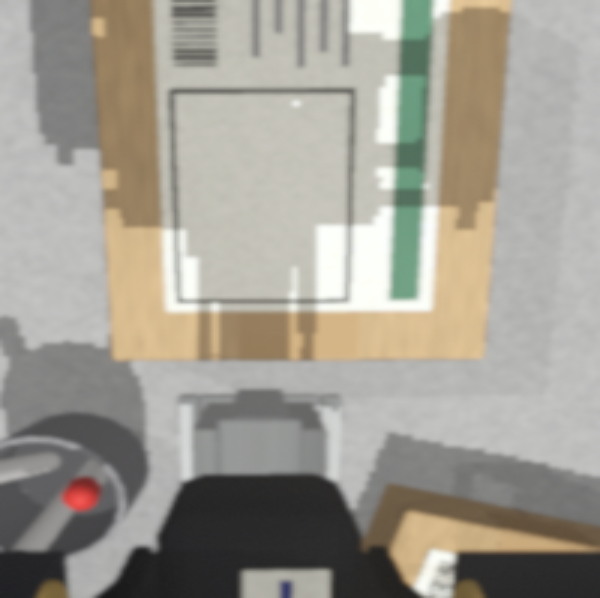

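The label still shows no visible print. I'll check carefully before going on.

```bash
python3 - <<'E'
from h import *
a=np.load("w4.npz");b=np.load("w8.npz")
for z in(a,b):
    r=z["p"][45:85,258:303].astype(float);print(r.mean((0,1)).round(1),r.std((0,1)).round(1))
s=np.hstack([z["p"][30:140,240:320] for z in(a,b)]).astype(float)
s=np.clip((s-s.mean())*4+128,0,255).astype(np.uint8)
cv2.imwrite("pics/cmp.png",cv2.resize(s,None,fx=4.5,fy=4.5)[...,::-1])
p,d=bot.capture("top");np.savez("top8.npz",p=p,d=d);cv2.imwrite("pics/t8.png",cv2.resize(p[180:265,110:290],None,fx=4.4,fy=4.4)[...,::-1])
p,d=bot.capture("scene");cv2.imwrite("pics/s8.png",cv2.resize(p[120:230,300:440],None,fx=5,fy=5)[...,::-1])
E
```

```text
[196.3 195.  185.3] [2.3 2.3 2.6]
[195.9 194.6 184.9] [2.1 2.1 2.4]
```

View pics/cmp.png

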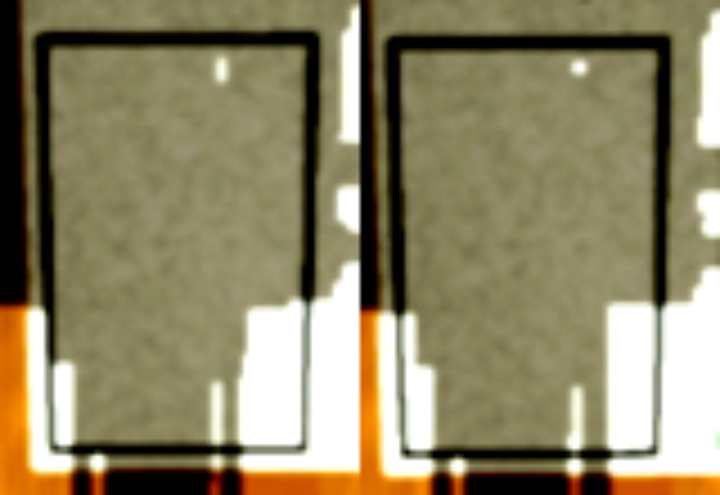

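View pics/s8.png

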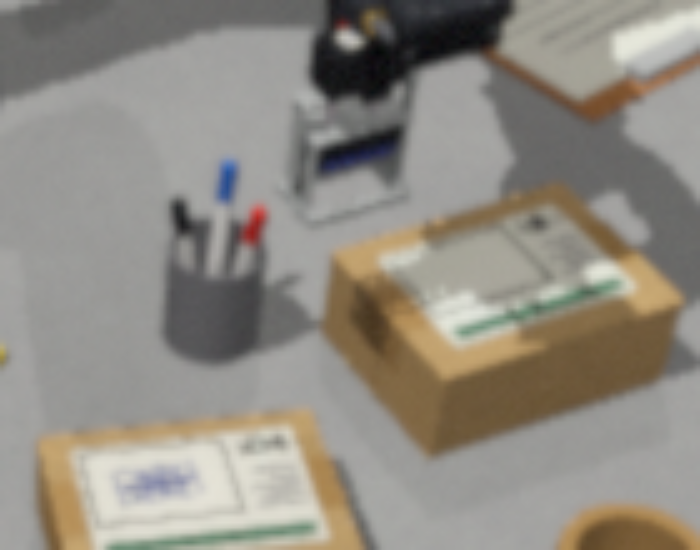

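View pics/t8.png

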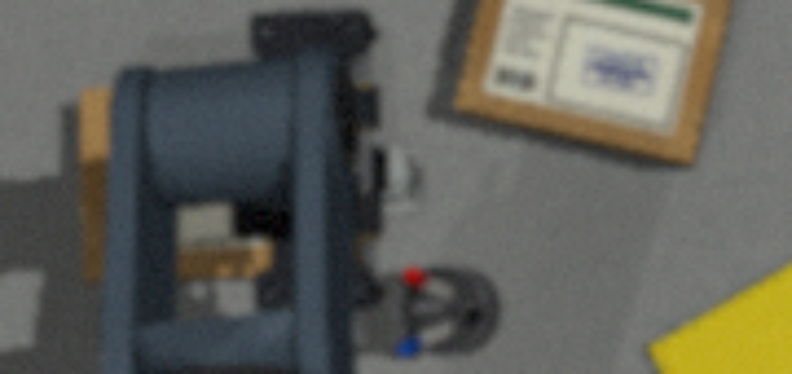

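```bash
python3 - <<'E'
from h import *
H=bot.get_calibration("wrist")["hand_eye"]
for n,lo,hi in(("w8",.099,.111),("w6",.098,.111),("w7",.077,.0885)):
    d=np.load(n+".npz")["d"];T=cloud("wrist",d,H);m=np.zeros(d.shape,bool);m[160:215,230:325]=True
    ok=m&(T[...,1]>lo)&(T[...,1]<hi)&(abs(T[...,2])>.016)&(abs(T[...,2])<.0215)
    lab=T[125:150,258:300,1]; 
    print(n,ok.sum(),"foot top y",np.median(T[ok][:,1]),"label y",np.median(lab), "handle top", np.median(T[250:262,272:278,1]), "yoke x", T[170:200,270:285,:].reshape(-1,3)[:,0].min())
E
```

```text
w8 272 foot top y 0.10498704735148366 label y 0.2180727988287078 handle top -0.017697770035263384 yoke x -0.07054455183928837
w6 326 foot top y 0.1035609820938922 label y 0.11129639028302632 handle top -0.017812399163841586 yoke x -0.043491919214040595
w7 293 foot top y 0.08283883553380056 label y 0.0907026100035248 handle top -0.01782057821846375 yoke x -0.043486847663080086
```

Depth shows the foot rising 22.15 mm towards the handle during the press (0.1050 → 0.0828), with the handle unmoved in the jaws. That is the full stroke, held about 1.5 s. The renderer seems not to draw new prints, and a second press would risk a double print, so I won't press again. Next I'll return the stamp to the tray.

```bash
python3 - <<'E'
from h import *
st(bot.read_state());move([.488,-.337,.30],18)
E
```

```text
t16.50 [0.4818 0.1511 0.2995] yawz 0.75 ydown [-2.e-04  6.e-04 -1.e+00] F [-0.17  0.14 -3.9 ] M [ 0.017 -0.112  0.035] op 0.368 q [ 4.7 17.1 95.1  0.  67.9  3.9]
shift mm [ 4.881e+02 -8.000e-01 -2.000e-01] turn [  0.   -17.25  -0.04]
```

Emit:
{"name": "jog_arm", "arguments": {
  "motion": [12,0,0,0,0,0,37,0,0,0,-1,0,75,0,0,0,-2.5,0,120,0,0,0,-4,0,165,0,0,0,-6,0,210,0,0,0,-7.5,0,255,0,0,0,-9,0,300,0,0,0,-10.5,0,345,0,0,0,-12,0,390,0,0,0,-14,0,430,0,0,0,-15.5,0,460,0,0,0,-16.5,0,480,0,0,0,-17.2,0,488,0,0,0,-17.2,0,488,0,0,0,-17.2,0,488,0,0,0,-17.2,0]
}}

```text
time_s: 18.5
position: [0.488, -0.3362, 0.2995]
tcp_rot: [[0.309, -0.0, 0.951], [-0.951, 0.001, 0.309], [-0.001, -1.0, -0.0]]
force: [-0.2, 1.0, -2.3]
opening: 0.364
```

```bash
python3 - <<'E'
from h import *
s=bot.read_state();st(s);P=wristpose(s)
p,d=bot.capture("wrist");np.savez("w9.npz",p=p,d=d,P=P);cv2.imwrite("pics/w9.png",p[...,::-1])
E
```

```text
t18.50 [ 0.488  -0.3362  0.2995] yawz 17.98 ydown [-4.e-04  1.e-03 -1.e+00] F [-0.23  0.96 -2.33] M [ 0.006 -0.037 -0.033] op 0.364 q [-45.4  24.4  83.1   0.   72.6 -63.4]
```

View pics/w9.png

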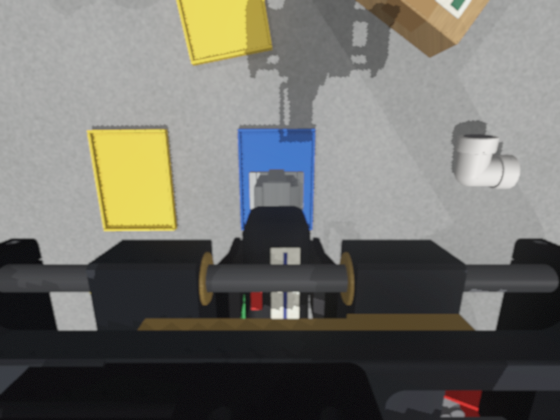

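The tray is centred under the stamp (u 239–315, near edge at tool x ≈ −76 mm). I'll lower it.

Emit:
{"name": "jog_arm", "arguments": {
  "motion": [0,10,0,0,0,0,0,30,0,0,0,0,0,60,0,0,0,0,0,95,0,0,0,0,0,130,0,0,0,0,0,155,0,0,0,0,0,168,0,0,0,0,0,174,0,0,0,0,0,177,0,0,0,0,0,179,0,0,0,0,0,180,0,0,0,0,0,181,0,0,0,0,0,181.7,0,0,0,0,0,182,0,0,0,0,0,182,0,0,0,0,0,182,0,0,0,0]
}}

```text
time_s: 20.55
position: [0.488, -0.3376, 0.1175]
tcp_rot: [[0.308, 0.0, 0.952], [-0.952, 0.0, 0.308], [-0.0, -1.0, 0.0]]
force: [0.0, 1.3, -3.1]
opening: 0.365
```

```bash
python3 - <<'E'
from h import *
s=bot.read_state();st(s)
E
```

```text
t20.55 [ 0.488  -0.3376  0.1175] yawz 17.92 ydown [ 0.  0. -1.] F [ 0.04  1.3  -3.06] M [-0.033 -0.098  0.002] op 0.365 q [-45.5  37.4  92.8   0.   49.8 -63.4]
```

Still hanging (Fz −3.1), so I'll lower in small steps.

Emit:
{"name": "jog_arm", "arguments": {
  "motion": [0,0.4,0,0,0,0,0,0.8,0,0,0,0,0,0.8,0,0,0,0,0,0.8,0,0,0,0]
}}

```text
time_s: 21.05
position: [0.4881, -0.3376, 0.1171]
tcp_rot: [[0.308, 0.0, 0.951], [-0.951, -0.0, 0.308], [0.0, -1.0, 0.0]]
force: [-0.7, 1.5, 2.2]
opening: 0.365
```

The foot is on the floor (+2.2 N), so I'll open.

Emit:
{"name": "jog_arm", "arguments": {
  "motion": [0,0,0,0,0,0,0,0,0,0,0,0,0,0,0,0,0,0,0,0,0,0,0,0,0,0,0,0,0,0,0,0,0,0,0,0,0,0,0,0,0,0],
  "gripper": 1
}}

```text
time_s: 21.92
position: [0.488, -0.3376, 0.1168]
tcp_rot: [[0.308, 0.0, 0.951], [-0.951, -0.0, 0.308], [0.0, -1.0, 0.0]]
force: [-0.0, -0.1, -0.5]
opening: 0.985
```

Emit:
{"name": "jog_arm", "arguments": {
  "motion": [0,-8,0,0,0,0,0,-20,0,0,0,0,0,-45,0,0,0,0,0,-80,0,0,0,0,0,-115,0,0,0,0,0,-145,0,0,0,0,0,-160,0,0,0,0,0,-160,0,0,0,0,0,-160,0,0,0,0],
  "gripper": 1
}}

```text
time_s: 23.05
position: [0.4874, -0.337, 0.2756]
tcp_rot: [[0.308, -0.002, 0.951], [-0.951, 0.002, 0.308], [-0.002, -1.0, -0.001]]
force: [0.6, 0.1, -0.4]
opening: 1.001
```

```bash
python3 - <<'E'
from h import *
s=bot.read_state();st(s)
p,d=bot.capture("wrist");cv2.imwrite("pics/w10.png",p[...,::-1])
p,d=bot.capture("scene");cv2.imwrite("pics/s10.png",p[...,::-1])
p0=np.load("scene0.npz")["p"]
p,d=bot.capture("top");np.savez("top10.npz",p=p,d=d);cv2.imwrite("pics/t10.png",p[...,::-1])
E
```

```text
t23.05 [ 0.4874 -0.337   0.2756] yawz 17.92 ydown [-0.0017  0.0018 -1.    ] F [ 0.57  0.14 -0.43] M [ 0.043 -0.087 -0.02 ] op 1.001 q [-45.5  25.8  84.7  -0.   69.6 -63.4]
```

View pics/w10.png

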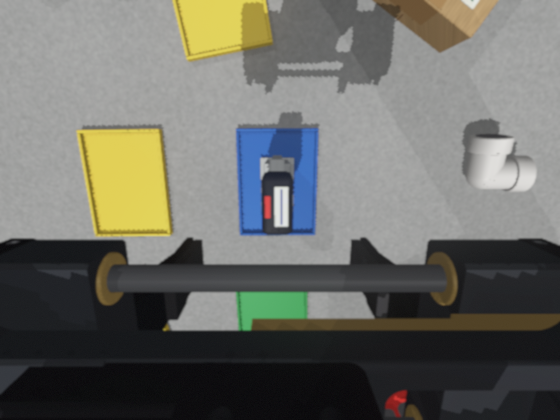

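View pics/t10.png

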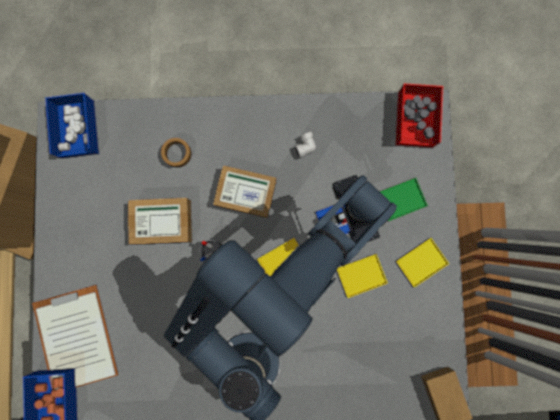

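View pics/s10.png

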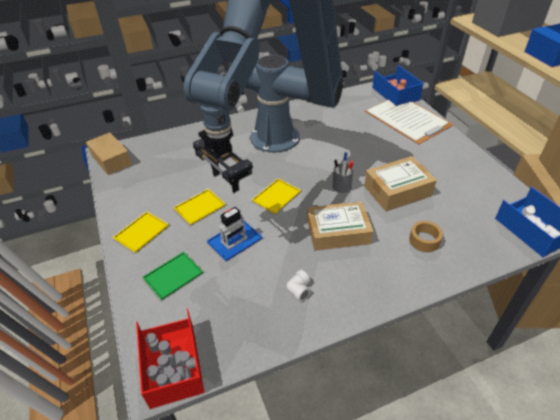

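The stamp stands upright in the middle of the blue tray (handle at wrist (277,200), tray u 238–318). One last check that the cartons haven't moved, then I'll hand in.

```bash
python3 - <<'E'
from h import *
for f in("top0","top10"):
    d=np.load(f+".npz")["d"];C=cloud("top",d)
    for n,(u0,u1,v0,v1),h in(("blank",(115,192,190,255),.081),("done",(200,285,160,225),.066)):
        c=C[v0:v1,u0:u1];q=c[abs(c[...,2]-h)<.012];r=cv2.minAreaRect((q[:,:2]*1000).astype(np.float32));print(f,n,np.round(r[0],1),np.round(r[1],1),round(r[2],2))
d=bot.hand_in();print(d)
E
```

```text
top0 blank [493.2 290.2] [150.7 201.6] 0.7
top0 done [588.2  -5. ] [190.4 140.9] 75.16
top10 blank [492.9 289.5] [150.4 200.9] 0.84
top10 done [588.   -4.6] [191.5 140.5] 74.92
the job is handed in; nothing more can be done
None
```

I stamped the blank carton's date box, put the stamp back upright in its blue tray, and handed in at about 23 s. However, no print shows on the label in any camera picture.

- **Press:** I set the stamp inside the box right way up. The wrist view put it within about 1 mm of centre and about 0.1° of square. I pressed until the arm stopped moving, with the force at about 22 N against about 11 N for the spring alone. Depth showed a 22.15 mm stroke with no slip in the grip. I held it there for about 1.5 s, then let it spring back and lifted it straight off.
- **Return:** the stamp stands centred in the tray, now turned to line up with it. The gripper is open and 16 cm clear of where it released the stamp.
- **Surroundings:** both cartons measured the same before and after, within 1 mm and 0.3°. The tape roll, elbow and pot look undisturbed in the pictures, though I did not measure them.
- **Check that disagreed:** the box looked blank after the press, with its colour unchanged. Because the stroke, force and hold all showed a full press, I took it that the simulator does not draw new prints. I did not press again, to avoid a double print.

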